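# Load the boring machine and latch its guard

## Task

Load the thick wooden block (the tallest of the wooden offcuts lying about, 45 x 90 mm and 36 mm high) into the small dowel-boring machine: flat on the bed, one 45 mm end hard up against the rear fence and one long side hard up against the low side stop. Then slide the clear guard over it by its black bar handle until you feel the latch click past and the guard stays shut by itself; the latch is not always set in the same place, so feel for it and do not ram the guard into its stop. Leave the other offcuts where they lie.

Things in the scene. Friction and masses are not known exactly. Their poses are not given: they have to be found in the camera images.
- machine: Bench dowel-boring machine, fixed; grey base plate 240 x 395 x 12 mm. Origin on the table under it; x points to the spindle (away from the robot at yaw 0), y along the guard's closing direction (left at yaw 0). In its frame, mm: aluminium rear fence, face at x = 40, y -138 to 187, rail on it up to z = 90; bed top z = 30, x -69 to 40, y 61 to 165; grey end housing y 185 to 255, z up to 82.
- nest_corner (a point): Corner of bed top, fence face and side stop face, at (40, 127.5, 30) mm in the machine's frame, axes as the machine's. The seated block fills x -90 to 0, y -45 to 0, z 0 to 36 mm from here: its origin is then at (-45, -22.5, 0). The side stop is a steel bar on the bed, 80 mm long in x, 14 mm thick, only 10 mm high, so fingers pass above it.
- clamp_pad (a point): Face of the idle air clamp's rubber pad in front of the bed, at (-69, 105, 46) mm in the machine's frame; it looks at the fence. The clamp behind it stands up to 64 mm above the table. It does not move; between pad and seated block 19 mm stay free.
- offcut_2: The block to load: loose brown wooden offcut with streaky grain, 45 (its x) x 90 (its y) x 36 (z) mm, the tallest of the offcuts, about 0.1 kg; origin at the centre of its underside. It lies on the table to the right of the machine, in one of two places, its long side roughly along the world x.
- offcut_1: Bystander: loose flat wooden offcut 55 x 120 x 18 mm; origin at the centre of its underside.
- offcut_4: Bystander: loose pale square offcut 65 x 65 x 25 mm; origin at the centre of its underside.
- guard: Sliding clear hood in an aluminium frame, 105 mm long in y, on two rails; axes as the machine's. Origin: middle of its black bar handle (round, 14 mm thick, 90 mm long in x, on end posts; axis 134 mm above the table, 34 mm above the hood). Slides only along the machine's +y to shut, taking 2 N. Machine-frame y: -78 to -58 mm at the start (open), 96 to 129 mm latched; where exactly must be felt.
- guard_pin (a point): Centre of the upright striker pin (8 mm thick, top 119 mm above the table) on the guard's leading steel tongue. Over its last 20 mm it lifts a spring pawl: the push on the guard rises to 5 to 8 N, then drops by 3 N or more as the pawl snaps behind it (the click); about 10 mm on, a firm stop. A slow push (20 mm/s) up to 10 N is enough; guard against latch or stop must never exceed 22 N.
- interlock (a joint): Small steel plunger of the interlock switch in the latch unit on the end housing, pressed by the tongue's tip: 0 = out, positive = pressed in (m). The latch unit sits in slotted holes, set anywhere within +-16 mm along y. Latched and let go, the guard keeps it about 4 mm pressed; not latched, its spring pushes the guard back and it reads under 1.5 mm.

How it is judged:
On the way, in this order (a step that is already met when the one before it is completed fails the run):
1. the thick block is seated on the bed against the fence and the side stop, with the guard still open (x of offcut_2 in the frame of nest_corner between -0.049 and -0.04 m and y of offcut_2 in the frame of nest_corner between -0.0265 and -0.018 m and z of offcut_2 in the frame of nest_corner between -0.004 and 0.004 m and angle between the y axis of offcut_2 and the x axis of machine, either way round below 0.08 rad and angle between offcut_2's own z axis and vertical below 0.08 rad and y of guard in the frame of machine below -0.03 m), for 0.2 s.
2. the guard is shut and the latch has caught (interlock plunger held pressed) (value of joint interlock above 0.0025 m and y of guard in the frame of machine above 0.09 m), for 0.3 s.
At the end, for the whole second after the job is handed in: The block lies flat on the bed (within 4 mm), its end within 4 mm of the fence and its side within 4 mm of the side stop, square to the fence within 0.08 rad; the guard is latched: let go, it keeps the interlock plunger pressed more than 2.5 mm; everything at rest (all of step 2 and x of offcut_2 in the frame of nest_corner between -0.049 and -0.04 m and y of offcut_2 in the frame of nest_corner between -0.0265 and -0.018 m and z of offcut_2 in the frame of nest_corner between -0.004 and 0.004 m and angle between the y axis of offcut_2 and the x axis of machine, either way round below 0.08 rad and angle between offcut_2's own z axis and vertical below 0.08 rad and linear speed of guard below 0.01 m/s and linear speed of offcut_2 below 0.02 m/s); the robot touches nothing.
It fails at once if the guard is pressed or rammed against its latch or stop with more than 22 N (contact force between guard and machine above 22 N).
It fails at once if one of the other two offcuts is moved more than 30 mm (distance of any of offcut_1, offcut_4 from where it was at the start of the episode above 0.03 m).
It also fails if it takes over 58 s, if anything falls off the work surface, if the arm or the gripper's body presses on something with over 40 N, if the wrist force passes 120 N, or if a joint passes its speed limit or range.

## Robot

A 6-joint arm with a two-finger parallel gripper is mounted at the origin on the work surface; the furniture and walls round the work are solid. World frame = base frame: x ahead of the robot, y to its left, z up, the work surface at z = 0. Lengths are in m, angles in rad, forces in N, time in s.
With the tool pointing down it reaches from about 0.375 to 0.9 m from the base axis. Payload 3.1 kg.
Tool frame: the origin (TCP) lies midway between the tips of the shut fingers; the grasp point (between the pads) lies 19 mm behind it; z points along the fingers, y is the line along which they close (so a half turn about z gives the same grasp; the last joint's range is limited). The gripper opens to 85 mm and grips with 20 to 120 N. Pads are 22 mm wide; open, the fingers measure 114 mm over their backs; the gripper's body (76 mm by 85 mm) begins 54 mm behind the grasp point. The pads swing forward as they close: fully open they stand 13 mm farther back than shut.
Start: joints at [-1.52, 0.527, 1.433, -0, 1.181, -0.178], TCP at [0.142, -0.609, 0.194] pointing down, gripper open.
Joint ranges: [-3.08, 3.08], [-0.75, 2.2], [0.22, 2.44], [-1.43, 4.57], [0, 2.65], [-2.85, 2.85]. Speed limits (rad/s): [2.79, 2.79, 3.14, 3.14, 3.14, 3.14].

## Interface

Orientations are given as a unit quaternion [x, y, z, w].
In Python, from station import manip gives the robot as it stands.
- The arm moves only by the tool step_arm, never from a script. Its argument "targets" is text: rows parted by semicolons, each of 4 numbers parted by spaces: the shift along the tool's x, y, z in mm, then the turn about the tool's z in degrees. A call has 1 to 12 rows; each row is the pose to reach, as a shift and turn from the pose commanded when the call began, along the tool's axes at that moment; what a row does not reach only later rows make up. A row lasts 1/10 s, in which the tool goes at most 50 mm and 8.59 degrees, less where a joint would pass 70% of its speed; a pose out of reach is approached as far as the arm can. A call with a gripper value outside its range is refused whole. "gripper" is the closure, from 0 (fully open) to 1 (shut), set as the call begins (left out, the last holds). The fingers move at their own pace and stop on an object; "squeeze" is the grip in N (left out, the last holds). Time passes only in rows, so rows that repeat a pose let the fingers close. It gives the time, the measured TCP pose, the force, the opening and the grip force at its end, in the units of the state.
- manip.sense(): the state, without advancing time (a new reading comes with each control period).
- manip.snapshot(name): name is "scene" or "top" or "wrist"; returns the picture (480x640x3 uint8, red, green, blue); there is no depth.
- manip.get_calibration(name): a dict with "fov_y" (degrees; the focal length in pixels is half the picture's height over the tangent of half this angle, whatever the lens; pixels are square), "cx", "cy" (the principal point, pixels), "extrinsics" (4x4, takes a point from camera to world coordinates); the wrist camera has in their place "tool_from_camera" (4x4, takes a point from camera to tool coordinates, whose origin is the TCP and whose axes are the flange's). Camera axes: x right, y down, z forward; pixel columns grow to the right and rows downward; lengths in m; the calibration is good to about 2 mm. A picture is of the moment at which its call begins: read the wrist's pose just before it. get_calibration takes no time and is no camera call.
- manip.sign_off(): hands the job in; it is judged then, once.
Trained networks look in the newest picture that a camera, given by its name, has taken for a name from the list of things; names that differ only in an ending like _2 or _b are one class to them, and where a whole thing is asked for, a point or a joint stands for the part that bears it (a point fixed in the world has none). Each returns a list of dicts, best first, with "p" (0 to 1); they miss things now and then, are a little off and sometimes report something else, mostly with a low value. They report only what shows in the picture. A call takes as long as a camera call.
- manip.recognise(camera, query): "position" ([column, row] in pixels, amid what is visible of it).
- manip.masks_of(camera, query): "pixels" (480x640 bool, what is visible of it) and "position" ([column, row] in pixels, amid what is visible of it).
- manip.mark_of(camera, query): "position" ([column, row] in pixels: a listed point, or the origin of a listed thing).
The state is a dict: "t": time; "q": joint angles; "qd": joint speeds; "tau": joint torques, N m; "tcp_pos": TCP position; "tool_rot": TCP orientation; "force": force on the tool from outside, world axes, zero at the start; "ft_torque": the same for the moment, N m; "finger_gap": opening from 0.0 (shut) to 1.0 (fully open); "gripper_force": force on a finger pad.
Only numpy, scipy, OpenCV 4.12 (cv2) and the standard library are available. Lean on these libraries where they do the work, as an engineer would, in place of code of your own. Each camera call takes 0.05 s, during which the arm holds its last target. There are 200 camera calls.

## Working session

There is one attempt and no reset: what is moved stays moved. The work goes in short steps, Python scripts to look and compute and a tool call to move; the robot and the scene stay as the last step left them, time stands still between calls to the robot, and variables do not carry over. Pictures are saved under pics/ and viewed, at most 10 in all, crops included, and the job is handed in when it is done.

Besides the shell and the picture viewer there is one more tool, called as name(argument=value, ...) on one line, values as JSON. step_arm: Moves the arm, as the interface text tells. Its arguments: {"type":"object","properties":{"targets":{"type":"string"},"gripper":{"type":"number"},"squeeze":{"type":"number"}},"required":["targets"]}

```bash
mkdir -p pics
cat > h.py <<'E'
import numpy as np, cv2
from station import manip
from scipy.spatial.transform import Rotation as R
def cam(name):
    c=manip.get_calibration(name)
    if 'extrinsics' in c: T=np.array(c['extrinsics'])
    else:
        s=manip.sense(); W=np.eye(4); W[:3,:3]=R.from_quat(s['tool_rot']).as_matrix(); W[:3,3]=s['tcp_pos']
        T=W@np.array(c['tool_from_camera'])
    return 240/np.tan(np.radians(c['fov_y'])/2),c['cx'],c['cy'],T
def ray(K,px,z):
    f,cx,cy,T=K; d=T[:3,:3]@np.array([(px[0]-cx)/f,(px[1]-cy)/f,1]); o=T[:3,3]
    return o+d*(z-o[2])/d[2]
def proj(K,p):
    f,cx,cy,T=K; q=T[:3,:3].T@(np.asarray(p)-T[:3,3]); return np.array([cx+f*q[0]/q[2],cy+f*q[1]/q[2]])
def snap(name,fn):
    K=cam(name); im=manip.snapshot(name); cv2.imwrite('pics/'+fn,im[:,:,::-1]); return K,im
E
python3 - <<'E'
from h import *
np.set_printoptions(precision=4,suppress=True)
zs={'machine':0,'nest_corner':.03,'clamp_pad':.046,'offcut_2':0,'offcut_1':0,'offcut_4':0,'guard':.134,'guard_pin':.119}
for n in ('top','scene'):
    K,im=snap(n,n+'0.png'); print(n,K[3][:3,3])
    for q,z in zs.items():
        for r in manip.mark_of(n,q)[:3]: print(q,round(r['p'],2),np.round(r['position']),ray(K,r['position'],z))
s=manip.sense();print(s['t'],s['tcp_pos'],s['tool_rot'])
E
```

```text
top [ 0.3748 -0.2095  1.3248]
machine 0.77 [264. 254.] [ 0.4627 -0.1065  0.    ]
machine 0.6 [358. 278.] [ 0.4027 -0.366   0.    ]
nest_corner 0.81 [218. 234.] [0.5113 0.0143 0.03  ]
clamp_pad 0.86 [219. 275.] [0.4007 0.0049 0.046 ]
offcut_2 0.95 [360. 278.] [ 0.405  -0.3701  0.    ]
offcut_2 0.6 [420. 271.] [ 0.4284 -0.536   0.    ]
offcut_2 0.57 [370. 221.] [ 0.5619 -0.3968  0.    ]
offcut_1 0.95 [360. 278.] [ 0.405  -0.3701  0.    ]
offcut_1 0.6 [420. 271.] [ 0.4284 -0.536   0.    ]
offcut_1 0.57 [370. 221.] [ 0.5619 -0.3968  0.    ]
offcut_4 0.95 [360. 278.] [ 0.405  -0.3701  0.    ]
offcut_4 0.6 [420. 271.] [ 0.4284 -0.536   0.    ]
offcut_4 0.57 [370. 221.] [ 0.5619 -0.3968  0.    ]
guard 0.63 [281. 258.] [ 0.4467 -0.1585  0.134 ]
guard_pin 0.86 [245. 293.] [ 0.3578 -0.072   0.119 ]
scene [-0.3721 -0.8835  0.8757]
machine 0.96 [280. 256.] [ 0.4644 -0.0967  0.    ]
nest_corner 0.62 [262. 230.] [0.4953 0.0009 0.03  ]
clamp_pad 0.75 [236. 240.] [0.3957 0.0051 0.046 ]
offcut_2 0.86 [404. 333.] [ 0.429  -0.5242  0.    ]
offcut_2 0.48 [350. 306.] [ 0.4199 -0.3701  0.    ]
offcut_1 0.86 [404. 333.] [ 0.429  -0.5242  0.    ]
offcut_1 0.48 [350. 306.] [ 0.4199 -0.3701  0.    ]
offcut_4 0.86 [404. 333.] [ 0.429  -0.5242  0.    ]
offcut_4 0.48 [350. 306.] [ 0.4199 -0.3701  0.    ]
guard 0.74 [297. 229.] [ 0.4503 -0.1726  0.134 ]
guard_pin 0.7 [244. 236.] [ 0.3549 -0.074   0.119 ]
0.9 [ 0.1424 -0.6085  0.1941] [ 0.9934  0.1146  0.     -0.    ]
```

View pics/top0.png

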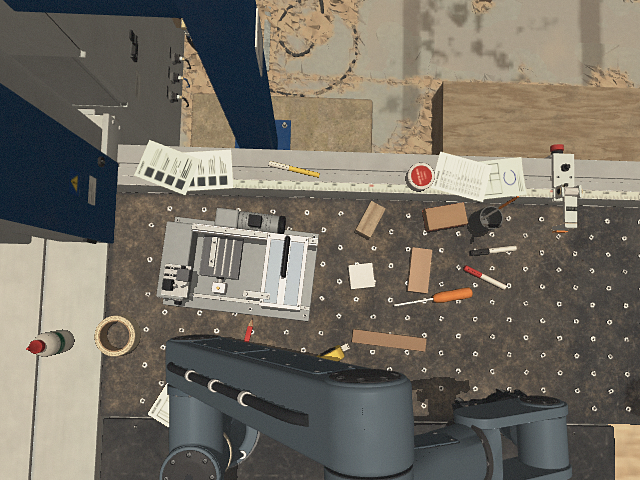

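View pics/scene0.png

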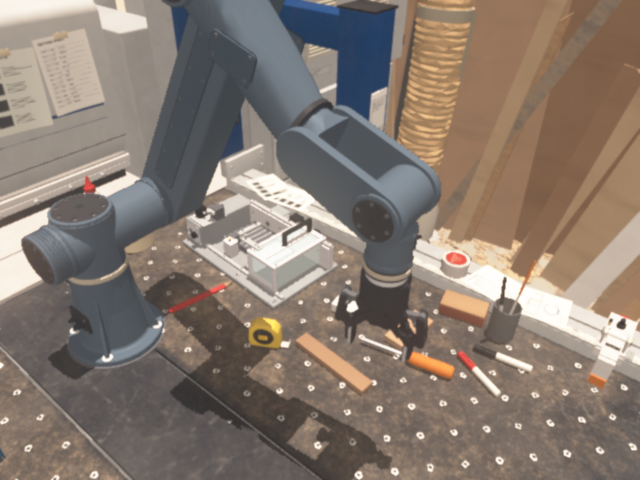

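Top view: machine around (240,265), guard bar at (286,257), square pale offcut at (361,276), large flat offcut at (419,270), and a tilted block at (370,218), plus a brown thing at (445,216). I'll zoom in to tell them apart.

Run:
```python
import cv2,numpy as np
a=cv2.imread('pics/top0.png'); 
c=cv2.resize(a[185:335,150:350],None,fx=3.9,fy=3.9,interpolation=cv2.INTER_CUBIC)
cv2.imwrite('pics/c1.png',c)
c=cv2.resize(a[190:310,340:500],None,fx=4.9,fy=4.9,interpolation=cv2.INTER_CUBIC)
cv2.imwrite('pics/c2.png',c)
from h import *
manip.snapshot('top')
K=cam('top')
for r in manip.masks_of('top','offcut_2')[:5]:
    m=r['pixels'].astype(np.uint8); ct=max(cv2.findContours(m,0,2)[0],key=cv2.contourArea)
    b=cv2.boxPoints(cv2.minAreaRect(ct)); print(r['p'],r['position'])
    for z in(.018,.036):
        P=np.array([ray(K,p,z)[:2] for p in b]); print(z,P.mean(0),np.linalg.norm(P[1]-P[0]),np.linalg.norm(P[2]-P[1]),P.round(3).tolist())
```

```text
0.69 [417.7, 271.8]
0.018 [ 0.43022687 -0.53025099] 0.11900701943528533 0.05889489684397877 [[0.373, -0.495], [0.492, -0.507], [0.487, -0.566], [0.369, -0.553]]
0.036 [ 0.42946287 -0.52583372] 0.11736786526142497 0.05808370254267647 [[0.374, -0.491], [0.49, -0.503], [0.485, -0.561], [0.369, -0.549]]
0.66 [361.5, 275.9]
0.018 [ 0.41070672 -0.37113966] 0.06724449036198198 0.0647370204993371 [[0.438, -0.333], [0.448, -0.4], [0.383, -0.409], [0.374, -0.342]]
0.036 [ 0.41021159 -0.36891393] 0.0663182921631783 0.06384535916828031 [[0.437, -0.332], [0.447, -0.397], [0.383, -0.406], [0.374, -0.341]]
0.57 [370.5, 220.7]
0.018 [ 0.56456273 -0.39155605] 0.09724225473274736 0.051372204781436545 [[0.534, -0.346], [0.619, -0.392], [0.595, -0.437], [0.51, -0.391]]
0.036 [ 0.56194845 -0.38904911] 0.09590287955574404 0.0506646249740648 [[0.532, -0.344], [0.616, -0.39], [0.592, -0.434], [0.508, -0.388]]
```

View pics/c1.png

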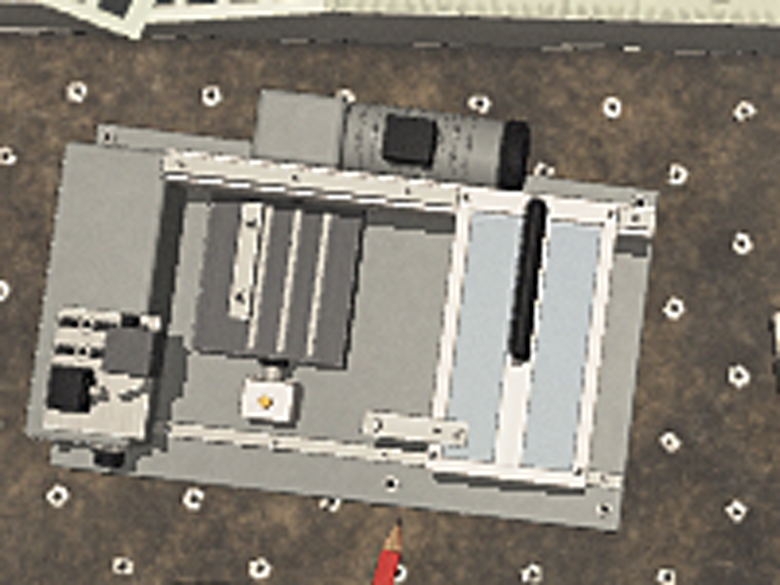

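View pics/c2.png

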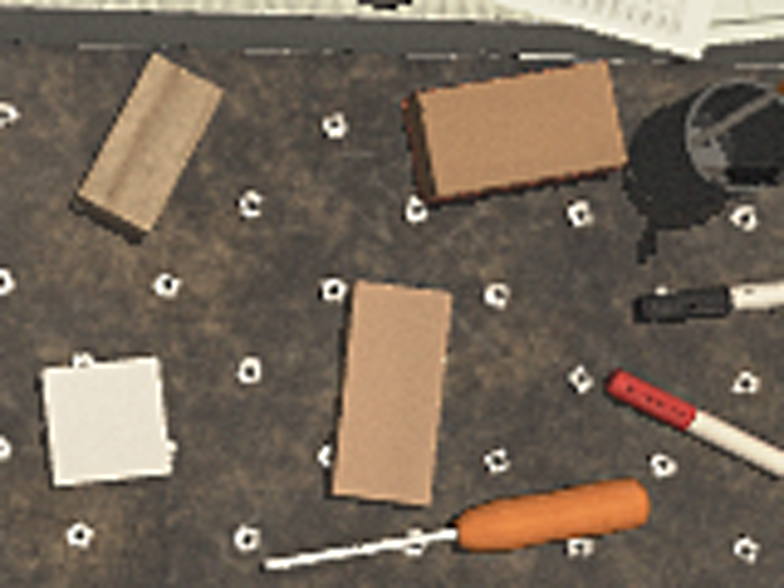

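Crop 2: streaky-grain block at top px about (370,220), tilted. The plain brown one at (445,216) is a brick. Crop 1: the side stop, the bed and the open guard are clear, with the machine yawed about -6.4°.

```bash
cat >> h.py <<'E'
def go(p,yaw_deg):
    s=manip.sense(); Rm=R.from_quat(s['tool_rot']).as_matrix()
    d=Rm.T@(np.asarray(p)-s['tcp_pos'])*1000
    y0=np.degrees(np.arctan2(Rm[1,0],Rm[0,0]))
    return d.round(1),'turn',round(y0-yaw_deg,2),'tilt',Rm[:,2].round(4)
E
python3 - <<'E'
from h import *
K=cam('top')
px=[(340+a/4.9,190+b/4.9) for a,b in[(155,55),(222,92),(150,233),(78,197)]]
P=np.array([ray(K,p,.036)[:2] for p in px]);print(P.round(4).tolist(),P.mean(0))
d=P[0]-P[3]+P[1]-P[2];yaw=np.degrees(np.arctan2(d[1],d[0]));print(yaw,np.linalg.norm(d)/2,np.linalg.norm(P[1]-P[0]))
print(go([*P.mean(0),.19],yaw))
def c1(a,b,z): return ray(K,(150+a/3.9,185+b/3.9),z)
for n,a in dict(plate_rt=(657,192,.012),plate_rb=(617,528,.012),plate_lt=(100,125,.012),plate_lb=(52,468,.012),hous_l=(68,143,.082),bar_t=(536,200,.141),bar_b=(519,360,.141)).items(): print(n,c1(*a).round(4))
E
```

```text
[[0.6117, -0.395], [0.5921, -0.4325], [0.5128, -0.3938], [0.5315, -0.3538]] [ 0.56202814 -0.39378473]
-26.598838444171466 0.08916174674480286 0.042251551389883915
(array([ 457.5, -113.5,    4.1]), 'turn', np.float64(39.77), 'tilt', array([-0.,  0., -1.]))
plate_rt [ 0.5205 -0.254   0.012 ]
plate_rb [ 0.2863 -0.232   0.012 ]
plate_lt [0.5565 0.1348 0.012 ]
plate_lb [0.3185 0.1565 0.012 ]
hous_l [0.5342 0.1367 0.082 ]
bar_t [ 0.499  -0.1735  0.141 ]
bar_b [ 0.398  -0.1658  0.141 ]
```

step_arm(targets="40 -10 0 4; 80 -20 0 8; 120 -30 0 12; 160 -40 0 16; 200 -50 0 20; 245 -60 0 24; 290 -72 0 28; 335 -84 0 32; 380 -95 0 36; 425 -105 0 40; 450 -112 0 40; 457 -113 0 40", gripper=0)

```text
t: 2.2
tcp_pos: [0.5643, -0.3921, 0.1939]
tool_rot: [0.973, -0.23, 0.0, -0.0]
force: [-0.5, 0.6, -0.0]
finger_gap: 1.001
gripper_force: 0.0
```

Run:
```python
from h import *
s=manip.sense();print(s['t'],s['tcp_pos'])
K,im=snap('wrist','w1.png')
print('cam',K[3][:3,3])
for r in manip.masks_of('wrist','offcut_2')[:4]:
    m=r['pixels'].astype(np.uint8); ct=max(cv2.findContours(m,0,2)[0],key=cv2.contourArea)
    b=cv2.boxPoints(cv2.minAreaRect(ct)); P=np.array([ray(K,p,.036)[:2] for p in b]); print(r['p'],r['position'],b.round().tolist(),P.mean(0),np.linalg.norm(P[1]-P[0]),np.linalg.norm(P[2]-P[1]),P.round(3).tolist())
```

```text
2.2 [ 0.56432601 -0.39212154  0.19392594]
cam [ 0.63190648 -0.42706515  0.37235076]
0.79 [510.0, 252.5] [[460.0, 200.0], [527.0, 181.0], [561.0, 303.0], [494.0, 322.0]] [ 0.44529751 -0.52554663] 0.05599531817844255 0.12094869461744456 [[0.511, -0.503], [0.501, -0.558], [0.38, -0.551], [0.389, -0.49]]
0.67 [363.5, 338.2] [[315.0, 329.0], [372.0, 291.0], [412.0, 351.0], [355.0, 389.0]] [ 0.42429904 -0.37449502] 0.06441689726148674 0.07455063079470414 [[0.456, -0.339], [0.468, -0.403], [0.394, -0.411], [0.379, -0.345]]
0.56 [313.4, 196.9] [[287.0, 143.0], [341.0, 143.0], [341.0, 250.0], [287.0, 250.0]] [ 0.56672249 -0.39368266] 0.04348613175990277 0.09133612985803179 [[0.617, -0.395], [0.598, -0.434], [0.515, -0.394], [0.536, -0.352]]
```

View pics/w1.png

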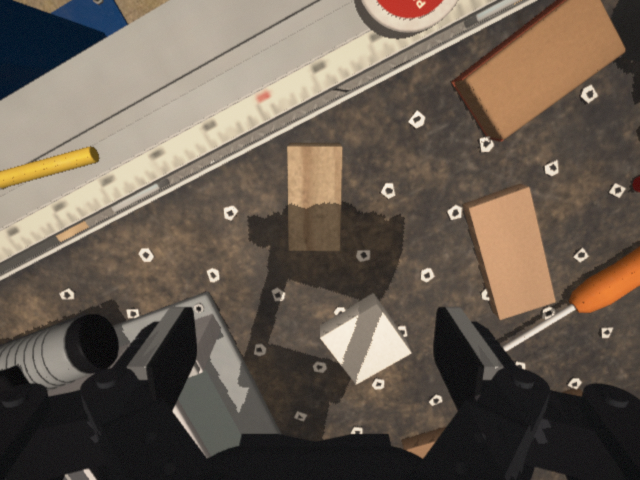

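The block sits at (314,197), squared with the tool. Descending to grip it.

step_arm(targets="3 0.5 35 0; 3 0.5 75 0; 3 0.5 115 0; 3 0.5 150 0; 3 0.5 175 0; 3 0.5 184 0; 3 0.5 184 0; 3 0.5 184 0")

```text
t: 3.1
tcp_pos: [0.5642, -0.3978, 0.0115]
tool_rot: [0.973, -0.233, 0.001, 0.001]
force: [0.3, 0.6, 0.1]
finger_gap: 1.002
gripper_force: 0.0
```

step_arm(targets="0 0 0 0; 0 0 0 0; 0 0 0 0; 0 0 0 0; 0 0 0 0; 0 0 0 0; 0 0 0 0; 0 0 0 0", gripper=1, squeeze=35)

```text
t: 3.9
tcp_pos: [0.5641, -0.3962, 0.01]
tool_rot: [0.973, -0.232, -0.0, -0.0]
force: [-0.1, -0.3, -1.0]
finger_gap: 0.004
gripper_force: 0.0
```

step_arm(targets="0 0 -20 0; 0 0 -60 0; 0 0 -100 0; 0 0 -140 0; 0 0 -165 0; 0 0 -170 0")

```text
t: 4.5
tcp_pos: [0.566, -0.398, 0.1846]
tool_rot: [0.973, -0.232, 0.004, 0.002]
force: [0.2, 0.3, -0.1]
finger_gap: -0.002
gripper_force: 0.0
```

Run:
```python
from h import *
s=manip.sense();print(s['t'],s['tcp_pos'],s['finger_gap'],s['gripper_force'])
# machine from top estimate: fit plate corners + marks
w=dict(rt=(.5205,-.254),rb=(.2863,-.232),lt=(.5565,.1348),lb=(.3185,.1565))
yaw=-5.2
c,sn=np.cos(np.radians(yaw)),np.sin(np.radians(yaw)); Rm=np.array([[c,-sn],[sn,c]])
for n,(m,p) in dict(nest=((.04,.1275),(.5113,.0143)),clamp=((-.069,.105),(.4007,.0049)),org=((0,0),(.4627,-.1065))).items(): print(n,np.array(p)-Rm@m)
# hover so that the held block would be over the bed, a little right/front of the seat
o=np.mean([np.array(p)-Rm@m for m,p in [((.04,.1275),(.5113,.0143)),((-.069,.105),(.4007,.0049)),((0,0),(.4627,-.1065))]],0);print(o)
t=o+Rm@np.array([-.015,.09]);print(t,go([*t,.2],yaw))
```

```text
4.5 [ 0.56599854 -0.39798633  0.18460787] -0.0015334441271157798 0.0
nest [ 0.45990897 -0.10904996]
clamp [ 0.4598996  -0.10592151]
org [ 0.4627 -0.1065]
[ 0.46083619 -0.10715716]
[ 0.45405486 -0.01616807] (array([-272.1, -290.2,  -18.3]), 'turn', np.float64(-21.63), 'tilt', array([ 0.006 , -0.0058, -1.    ]))
```

Fingers closed on nothing. Look.

Run:
```python
from h import *
K,im=snap('wrist','w2.png'); s=manip.sense(); print(s['tcp_pos'],K[3])
a,b=snap('top','t2.png'); 
o=np.hstack([cv2.resize(im,(400,300)),cv2.resize(b[140:380,270:590],(400,300))])
cv2.imwrite('pics/m2.png',o[:,:,::-1])
print(proj(K,s['tcp_pos']), manip.get_calibration('wrist'))
```

```text
[ 0.56523449 -0.39724362  0.18298426] [[-0.45045051 -0.85425953 -0.25948988  0.6325023 ]
 [-0.89279772  0.43183736  0.1281746  -0.43211061]
 [ 0.00256305  0.28940829 -0.95720232  0.36358601]
 [ 0.          0.          0.          1.        ]]
[311.96364723 276.6618064 ] {'fov_y': 60.80311418216246, 'cx': 314.67506140243484, 'cy': 234.13266015394595, 'tool_from_camera': array([[ 1.00180912e-03, -9.54868101e-01, -2.97028459e-01,
         7.61800806e-02],
       [ 9.99999495e-01,  9.33813699e-04,  3.70805225e-04,
         8.82179070e-04],
       [-7.67008372e-05, -2.97028681e-01,  9.54868555e-01,
        -1.78379801e-01],
       [ 0.00000000e+00,  0.00000000e+00,  0.00000000e+00,
         1.00000000e+00]])}
```

View pics/m2.png

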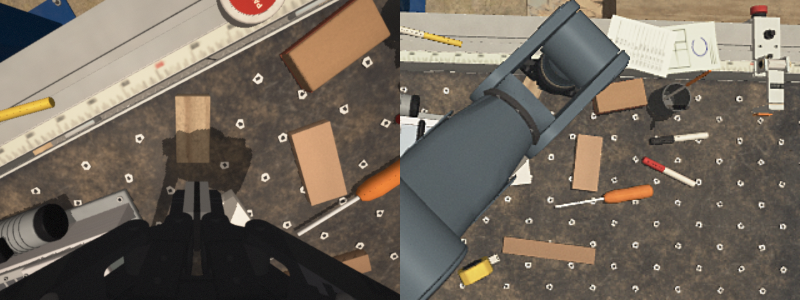

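Left half: the block is still at about (309,208) in the wrist frame, with the shut fingers ending above it. Checking whether it moved and how tall it is by triangulation.

Run:
```python
from h import *
K=cam('wrist');im=manip.snapshot('wrist')
for r in manip.masks_of('wrist','offcut_2')[:5]:
    m=r['pixels'].astype(np.uint8); ct=max(cv2.findContours(m,0,2)[0],key=cv2.contourArea)
    b=cv2.boxPoints(cv2.minAreaRect(ct)); print(r['p'],r['position'],b.round().tolist())
    for z in (0,.036):
        P=np.array([ray(K,p,z)[:2] for p in b]); print(z,P.mean(0),np.linalg.norm(P[1]-P[0]),np.linalg.norm(P[2]-P[1]))
t=manip.sense()['tcp_pos']
print([ (z,proj(K,[t[0],t[1],z]).round()) for z in (0,.036,.1)])
```

```text
0.9 [514.5, 254.6] [[461.0, 204.0], [530.0, 185.0], [565.0, 310.0], [496.0, 330.0]]
0 [ 0.42531992 -0.53629396] 0.06229401133476755 0.13449164286919266
0.036 [ 0.44600088 -0.52577436] 0.05604970128284623 0.12101029049722224
0.78 [310.0, 203.4] [[281.0, 147.0], [337.0, 147.0], [337.0, 259.0], [281.0, 259.0]]
0 [ 0.55879846 -0.38907583] 0.048285500339489786 0.10305184263597456
0.036 [ 0.56609962 -0.39331327] 0.043445394064881404 0.09272199482150745
0.61 [375.7, 333.8] [[341.0, 319.0], [370.0, 298.0], [406.0, 350.0], [377.0, 370.0]]
0 [ 0.41187394 -0.38655476] 0.035632094007268016 0.06904939399625543
0.036 [ 0.43390271 -0.39104492] 0.03206035672445139 0.062127928902398884
[(0, array([313., 198.])), (0.036, array([313., 208.])), (0.1, array([312., 230.]))]
```

step_arm(targets="0 0 20 0; 0 0 55 0; 0 0 90 0; 0 0 110 0; 0 0 115 0; 0 0 115 0; 0 0 115 0", gripper=0)

```text
t: 5.4
tcp_pos: [0.5645, -0.3966, 0.0655]
tool_rot: [0.973, -0.232, 0.0, 0.0]
force: [-0.3, 0.6, 0.3]
finger_gap: 1.0
gripper_force: 0.0
```

Run:
```python
from h import *
K,im=snap('wrist','w3.png')
t=manip.sense();print(t['tcp_pos'],t['finger_gap']); t=t['tcp_pos']
print([ (z,proj(K,[t[0],t[1],z]).round()) for z in (0,.036,.06)])
for r in manip.masks_of('wrist','offcut_2')[:5]:
    m=r['pixels'].astype(np.uint8); ct=max(cv2.findContours(m,0,2)[0],key=cv2.contourArea)
    b=cv2.boxPoints(cv2.minAreaRect(ct)); print(r['p'],r['position'],b.round().tolist())
    for z in (0,.036):
        P=np.array([ray(K,p,z)[:2] for p in b]); print(z,P.mean(0),np.linalg.norm(P[1]-P[0]),np.linalg.norm(P[2]-P[1]))
```

```text
[ 0.56482347 -0.39693737  0.06619911] 1.0008200653896535
[(0, array([313., 234.])), (0.036, array([313., 254.])), (0.06, array([313., 271.]))]
0.94 [382.9, 420.1] [[313.0, 439.0], [325.0, 365.0], [446.0, 385.0], [433.0, 459.0]]
0 [ 0.4222563  -0.37851238] 0.06459408422919492 0.0867385850896905
0.036 [ 0.45321337 -0.38635992] 0.055059726772326234 0.07393560652877858
0.84 [591.2, 306.4] [[523.0, 239.0], [630.0, 219.0], [662.0, 393.0], [555.0, 413.0]]
0 [ 0.42562664 -0.53613937] 0.06527931690401828 0.13786608549580648
0.036 [ 0.45608623 -0.5207205 ] 0.05564381623348153 0.11751647367017548
0.73 [305.4, 245.8] [[263.0, 165.0], [349.0, 165.0], [349.0, 329.0], [263.0, 329.0]]
0 [ 0.55622652 -0.38739414] 0.05101307379793216 0.10978652744605152
0.036 [ 0.56740903 -0.39393069] 0.04348333037998509 0.0935815760312303
```

View pics/w3.png

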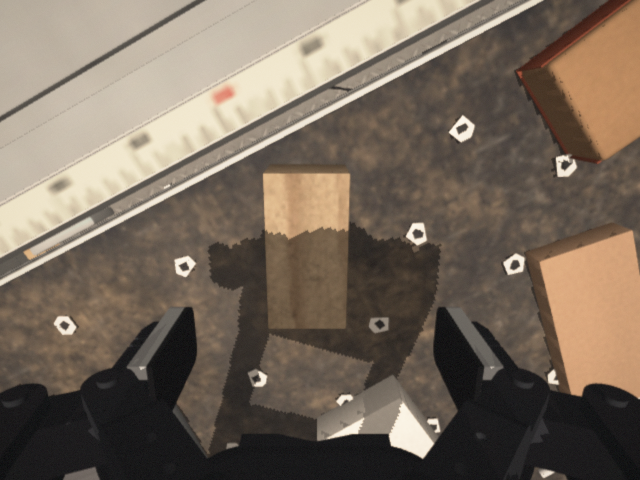

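The block's size fits a 36 mm height. In the image the fingertips (row ~310) sit about 25-30 mm higher than the reported TCP would put them, so the fingers probably closed just above the block. I'll feel for its top with shut fingers.

step_arm(targets="0 0 0 0; 0 0 0 0; 0 0 10 0; 0 0 30 0; 0 0 45 0; 0 0 50 0; 0 0 51 0; 0 0 52 0; 0 0 53 0", gripper=1)

```text
t: 6.4
tcp_pos: [0.5646, -0.3967, 0.0128]
tool_rot: [0.973, -0.232, 0.001, 0.0]
force: [0.2, -0.5, 1.2]
finger_gap: 0.0
gripper_force: 0.0
```

step_arm(targets="0 0 1 0; 0 0 2 0; 0 0 3 0; 0 0 4 0")

```text
t: 6.8
tcp_pos: [0.5641, -0.3963, 0.0082]
tool_rot: [0.973, -0.232, 0.0, 0.0]
force: [-0.3, 0.3, 0.5]
finger_gap: 0.0
gripper_force: 0.0
```

step_arm(targets="0 0 1 0; 0 0 2 0; 0 0 3 0; 0 0 4 0; 0 0 5 0")

```text
t: 7.3
tcp_pos: [0.5641, -0.3962, 0.003]
tool_rot: [0.973, -0.232, -0.0, -0.0]
force: [-0.4, 0.0, -0.5]
finger_gap: -0.001
gripper_force: 0.0
```

Run:
```python
from h import *
K,im=snap('wrist','w4.png')
s=manip.sense();print(s['tcp_pos'],s['force'],s['q']); t=s['tcp_pos']
print(proj(K,t))
```

```text
[ 0.56398074 -0.39613118  0.00282061] [ 1.19313704 -0.27520201  0.27663973] [-7.74090000e-01  8.42525842e-01  1.38221753e+00  1.13373475e-05
  9.17202422e-01  1.26504766e+00]
[312.55200292 276.11685868]
```

View pics/w4.png

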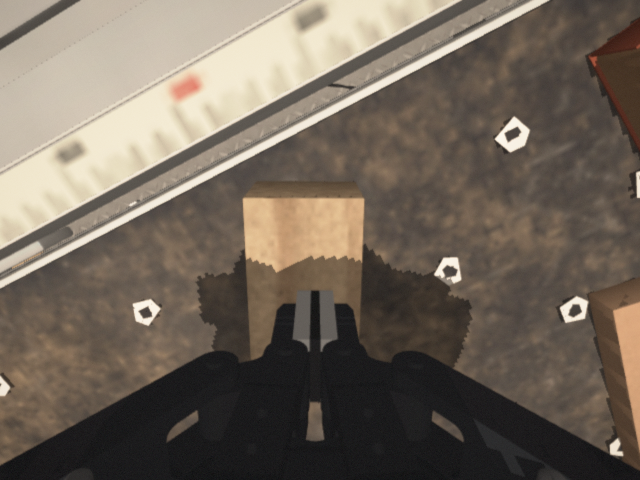

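Fingertips at (315,290) still appear above the block's top. Reported TCP is 3 mm and there is no contact, so I'll keep feeling downward.

step_arm(targets="0 0 1 0; 0 0 2 0; 0 0 3 0; 0 0 4 0; 0 0 5 0")

```text
t: 7.85
tcp_pos: [0.5641, -0.3962, -0.0011]
tool_rot: [0.973, -0.232, -0.0, -0.0]
force: [-1.8, 1.3, 8.9]
finger_gap: -0.001
gripper_force: 4.5
```

step_arm(targets="0 0 1 0; 0 0 2 0; 0 0 3 0; 0 0 4 0")

```text
t: 8.25
tcp_pos: [0.5641, -0.3963, -0.0012]
tool_rot: [0.973, -0.232, -0.0, 0.0]
force: [-6.0, 5.1, 27.1]
finger_gap: -0.002
gripper_force: 13.3
```

Contact at reported z ≈ -1 mm: either the block's top (tips ~37 mm short) or the table. An open-finger descent past the block tells which.

step_arm(targets="0 0 -10 0; 0 0 -30 0; 0 0 -30 0; 0 0 -30 0; 0 0 -30 0; 0 0 -20 0; 0 0 -5 0; 0 0 -3 0; 0 0 0 0; 0 0 2 0; 0 0 4 0", gripper=0)

```text
t: 9.35
tcp_pos: [0.5643, -0.3964, -0.0099]
tool_rot: [0.973, -0.232, 0.0, 0.0]
force: [0.7, 0.4, 0.4]
finger_gap: 0.995
gripper_force: 0.0
```

step_arm(targets="0 0 1.5 0; 0 0 3 0; 0 0 4.5 0; 0 0 6 0; 0 0 6 0")

```text
t: 9.85
tcp_pos: [0.564, -0.3961, -0.0161]
tool_rot: [0.973, -0.232, -0.0, -0.0]
force: [-0.3, -0.4, 0.1]
finger_gap: 1.0
gripper_force: 0.0
```

step_arm(targets="0 0 2 0; 0 0 4 0; 0 0 6 0; 0 0 8 0; 0 0 8 0")

```text
t: 10.35
tcp_pos: [0.5638, -0.396, -0.0244]
tool_rot: [0.973, -0.232, -0.0, -0.0]
force: [0.3, -0.5, -0.9]
finger_gap: 0.998
gripper_force: 0.0
```

step_arm(targets="0 0 0 0; 0 0 0 0; 0 0 0 0; 0 0 0 0; 0 0 0 0; 0 0 0 0; 0 0 0 0", gripper=1, squeeze=35)

```text
t: 11.05
tcp_pos: [0.5644, -0.3963, -0.0235]
tool_rot: [0.973, -0.232, 0.0, 0.0]
force: [0.1, 0.5, 3.0]
finger_gap: 0.517
gripper_force: 38.7
```

Gripped: the opening is 44 mm, which matches the 45 mm width. So the fingertips sit about 37 mm above the reported TCP, and the seat height is reported z ≈ +6.5 mm. Lift and go over the bed.

step_arm(targets="0 0 -15 0; 0 0 -50 0; 0 0 -95 0; 0 0 -140 0; 0 0 -180 0; 0 0 -185 0; 0 0 -185 0")

```text
t: 11.75
tcp_pos: [0.5645, -0.3968, 0.1634]
tool_rot: [0.973, -0.232, 0.001, 0.001]
force: [-0.4, 0.4, -0.9]
finger_gap: 0.516
gripper_force: 38.3
```

Run:
```python
from h import *
s=manip.sense();print(s['t'],s['tcp_pos'],s['finger_gap'],s['force'])
o=np.array([.4608,-.1072]);yaw=-5.2;a=np.radians(yaw)
Rm=np.array([[np.cos(a),-np.sin(a)],[np.sin(a),np.cos(a)]])
print(go([*(o+Rm@[-.018,.095]),.161],yaw))
```

```text
11.75 [ 0.56445342 -0.39682868  0.16338033] 0.5161022552301107 [-0.4336648   0.38164128 -0.92474598]
(array([-275. , -293.3,    1.1]), 'turn', np.float64(-21.63), 'tilt', array([ 0.0023, -0.0027, -1.    ]))
```

step_arm(targets="-25 -27 0 -3; -55 -59 0 -6; -86 -92 0 -9; -117 -125 0 -12; -148 -158 0 -15; -179 -191 0 -18; -210 -224 0 -21; -240 -256 0 -21.6; -262 -280 0 -21.6; -273 -291 0 -21.6; -275 -293 0 -21.6; -275 -293 0 -21.6")

```text
t: 12.95
tcp_pos: [0.451, -0.011, 0.1606]
tool_rot: [0.999, -0.045, -0.0, 0.0]
force: [0.5, -0.0, -1.1]
finger_gap: 0.518
gripper_force: 38.3
```

Run:
```python
from h import *
np.set_printoptions(precision=4,suppress=True)
K,im=snap('wrist','w5.png')
s=manip.sense();print(s['t'],s['tcp_pos'],s['finger_gap'])
for q,z in {'nest_corner':.03,'clamp_pad':.046,'machine':0,'guard':.134,'guard_pin':.119}.items():
    for r in manip.mark_of('wrist',q)[:2]: print(q,round(r['p'],2),np.round(r['position']),ray(K,r['position'],z))
# overlay of predicted machine points
o=np.array([.4608,-.1072]);a=np.radians(-5.2);Rm=np.array([[np.cos(a),-np.sin(a)],[np.sin(a),np.cos(a)]])
im=im[:,:,::-1].copy()
for p in [(40,61,30),(40,165,30),(-69,61,30),(-69,165,30),(40,127.5,40),(-40,127.5,40),(40,185,82),(40,187,90),(40,-138,90)]:
    p=np.array(p)/1000; u=proj(K,[*(o+Rm@p[:2]),p[2]]); print(p,u.round())
    cv2.drawMarker(im,tuple(int(v) for v in u.round()),(0,0,255),0,12,1)
cv2.imwrite('pics/w5m.png',im)
```

```text
13.0 [ 0.4517 -0.0116  0.1608] 0.5162406483563283
nest_corner 0.87 [272. 138.] [0.5078 0.0146 0.03  ]
machine 0.74 [425. 182.] [ 0.4589 -0.1055  0.    ]
guard 0.69 [614. 224.] [ 0.4542 -0.1687  0.134 ]
[0.04  0.061 0.03 ] [360. 132.]
[0.04  0.165 0.03 ] [218. 131.]
[-0.069  0.061  0.03 ] [355. 270.]
[-0.069  0.165  0.03 ] [227. 270.]
[0.04   0.1275 0.04  ] [267. 132.]
[-0.04    0.1275  0.04  ] [271. 239.]
[0.04  0.185 0.082] [166. 136.]
[0.04  0.187 0.09 ] [158. 137.]
[ 0.04  -0.138  0.09 ] [705. 138.]
```

View pics/w5m.png

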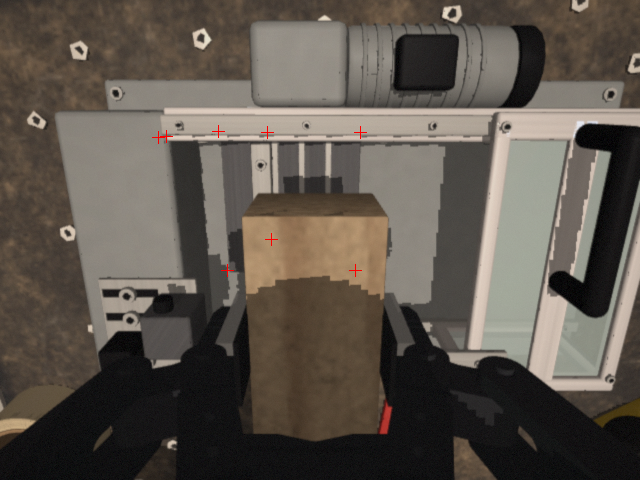

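The markers fit the picture: stop face at column ~271, bed edge at ~360, and the rail square to the tool. From here the seat is about +9 mm in tool x and -9 mm in tool y, so I descend with that clearance.

step_arm(targets="0 0 25 0; 0 0 65 0; 0 0 105 0; 0 0 130 0; 0 0 143 0; 0 0 148 0; 0 0 149 0; 0 0 150 0; 0 0 151 0; 0 0 151 0")

```text
t: 14.25
tcp_pos: [0.4515, -0.0108, 0.0108]
tool_rot: [0.999, -0.046, 0.001, 0.0]
force: [-0.5, -0.2, -1.0]
finger_gap: 0.516
gripper_force: 38.2
```

step_arm(targets="0 0 1 0; 0 0 2 0; 0 0 3 0; 0 0 3 0")

```text
t: 14.65
tcp_pos: [0.4509, -0.0106, 0.007]
tool_rot: [0.999, -0.046, -0.0, -0.0]
force: [-0.4, 0.0, -1.1]
finger_gap: 0.517
gripper_force: 38.2
```

step_arm(targets="0 0 0.5 0; 0 0 1 0; 0 0 1.5 0; 0 0 1.5 0")

```text
t: 15.05
tcp_pos: [0.451, -0.0106, 0.0064]
tool_rot: [0.999, -0.046, 0.0, 0.0]
force: [-1.0, 0.9, 8.6]
finger_gap: 0.518
gripper_force: 39.4
```

step_arm(targets="2 0 0 0; 4 0 0 0; 5 0 0 0; 6 0 0 0; 7 0 0 0; 7 0 0 0")

```text
t: 15.65
tcp_pos: [0.4505, -0.0105, 0.0065]
tool_rot: [0.999, -0.045, -0.007, -0.001]
force: [-13.1, -5.4, 18.6]
finger_gap: 0.522
gripper_force: 40.7
```

Friction may be holding it, since it is pressed down with 18 N. Relieve z.

step_arm(targets="0 0 -1 0; 0 0 -2 0; 0 0 -2 0; 0 0 -2 0")

```text
t: 16.05
tcp_pos: [0.4586, -0.0114, 0.0075]
tool_rot: [0.999, -0.046, 0.0, 0.0]
force: [0.0, -0.9, -0.8]
finger_gap: 0.517
gripper_force: 38.3
```

step_arm(targets="1 0 0 0; 2 0 0 0; 3 0 0 0; 4 0 0 0; 5 0 0 0; 5 0 0 0")

```text
t: 16.65
tcp_pos: [0.4624, -0.0116, 0.0075]
tool_rot: [0.999, -0.046, -0.001, -0.0]
force: [-1.4, -0.1, -1.5]
finger_gap: 0.523
gripper_force: 38.3
```

step_arm(targets="1 0 0 0; 2 0 0 0; 3 0 0 0; 3 0 0 0")

```text
t: 17.05
tcp_pos: [0.4622, -0.0113, 0.0074]
tool_rot: [0.999, -0.046, -0.004, -0.001]
force: [-6.3, -1.7, 1.0]
finger_gap: 0.515
gripper_force: 38.7
```

Fence touched at x≈0.4623. Now sideways to the stop with light fence pressure.

step_arm(targets="-2 -1 0 0; -2 -3 0 0; -2 -5 0 0; -2 -6 0 0; -2 -7 0 0; -2 -8 0 0; -2 -8 0 0")

```text
t: 17.75
tcp_pos: [0.4631, -0.0034, 0.0073]
tool_rot: [0.999, -0.046, -0.002, -0.0]
force: [-4.3, -2.0, -1.3]
finger_gap: 0.517
gripper_force: 38.2
```

step_arm(targets="0 -1 0 0; 0 -2 0 0; 0 -3 0 0; 0 -3 0 0")

```text
t: 18.15
tcp_pos: [0.4633, -0.0018, 0.0074]
tool_rot: [0.999, -0.045, -0.002, 0.001]
force: [-6.2, -9.3, -1.2]
finger_gap: 0.517
gripper_force: 38.3
```

Against both faces. Lower onto the bed, ease the side preload a little, release.

step_arm(targets="0 1 1 0; 0 1 1.5 0; 0 1 1.5 0")

```text
t: 18.45
tcp_pos: [0.4633, -0.0019, 0.0064]
tool_rot: [0.999, -0.046, -0.001, -0.0]
force: [-6.9, -3.4, 5.2]
finger_gap: 0.519
gripper_force: 39.0
```

step_arm(targets="0 0 0 0; 0 0 0 0; 0 0 0 0; 0 0 0 0; 0 0 0 0; 0 0 -10 0; 0 0 -40 0; 0 0 -80 0; 0 0 -120 0; 0 0 -150 0; 0 0 -150 0", gripper=0)

```text
t: 19.55
tcp_pos: [0.468, -0.0025, 0.1607]
tool_rot: [0.999, -0.045, 0.005, 0.001]
force: [0.7, 0.2, -0.9]
finger_gap: 0.997
gripper_force: 0.0
```

Run:
```python
from h import *
K,im=snap('wrist','w6.png')
s=manip.sense();print(s['t'],s['tcp_pos'],s['finger_gap'],s['force'])
for q,z in {'nest_corner':.03,'guard':.134,'guard_pin':.119}.items():
    for r in manip.mark_of('wrist',q)[:2]: print(q,round(r['p'],2),np.round(r['position']),ray(K,r['position'],z))
for r in manip.masks_of('wrist','offcut_2')[:3]:
    m=r['pixels'].astype(np.uint8); ct=max(cv2.findContours(m,0,2)[0],key=cv2.contourArea)
    b=cv2.boxPoints(cv2.minAreaRect(ct)); P=np.array([ray(K,p,.066)[:2] for p in b]); print(r['p'],b.round().tolist(),P.mean(0),np.linalg.norm(P[1]-P[0]),np.linalg.norm(P[2]-P[1]))
```

```text
19.6 [ 0.46635486 -0.00213417  0.1586541 ] 0.9974159973391968 [-0.21440147  0.4005119  -0.42767904]
nest_corner 0.96 [285. 160.] [0.50862855 0.01491722 0.03      ]
guard 0.66 [623. 255.] [ 0.45363428 -0.16754028  0.134     ]
guard 0.66 [316. 301.] [ 0.44140228 -0.00165255  0.134     ]
guard_pin 0.75 [434. 392.] [ 0.36391182 -0.07076745  0.119     ]
0.98 [[281.0, 168.0], [348.0, 168.0], [348.0, 290.0], [281.0, 290.0]] [ 0.46155516 -0.00293651] 0.04466196535351957 0.08855672697000924
```

View pics/w6.png

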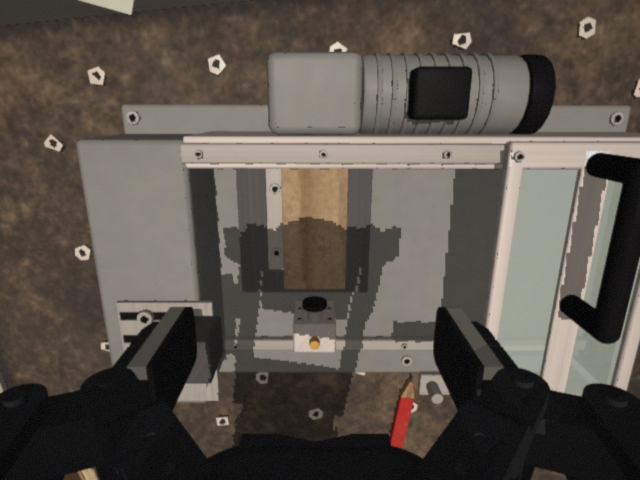

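The block is seated: centre within 1 mm of expected, touching the stop bar at column 281 and the fence. Next, straddle and grip the guard's bar (about (625,240)), slightly toward the fence end.

Run:
```python
from h import *
print(go([.4616,-.1712,.1587],-5.2),manip.sense()['t'])
```

```text
(array([ 13.5, 169.1,  -3.8]), 'turn', np.float64(-0.04), 'tilt', array([-2.8e-03,  7.0e-04, -1.0e+00])) 19.8
```

step_arm(targets="3 25 0 0; 6 60 0 0; 10 100 0 0; 13 135 0 0; 13 160 0 0; 13 169 0 0; 13 169 0 0; 13 169 0 0")

```text
t: 20.6
tcp_pos: [0.4616, -0.17, 0.1553]
tool_rot: [0.999, -0.046, -0.001, -0.001]
force: [0.3, 0.6, 0.2]
finger_gap: 1.005
gripper_force: 0.0
```

Run:
```python
from h import *
K,im=snap('wrist','w7.png')
s=manip.sense();print(s['t'],s['tcp_pos'])
for r in manip.mark_of('wrist','guard')[:2]: print(round(r['p'],2),np.round(r['position']),ray(K,r['position'],.134))
f=im.astype(int).sum(2)<110
# bar pixels: predict bar ends
for y in (-.166,-.17,-.174): print(proj(K,[.499-.005,y-.004,.134]),proj(K,[.4073,y+.004,.134]))
for row in range(150,300,15): print(row,[int(c) for c in np.where(f[row,200:440])[0][[0,-1]]+200] if f[row,200:440].any() else None)
cv2.imwrite('pics/w7s.png',cv2.resize(im,(400,300))[:,:,::-1])
```

```text
20.65 [ 0.46173303 -0.16972905  0.15554709]
0.59 [312. 274.] [ 0.4532818  -0.16881923  0.134     ]
[306.82900301 198.41092538] [307.44487517 350.48505782]
[314.83480157 197.70353092] [314.5423663  349.93407236]
[322.84964623 196.99533715] [321.64696655 349.38253501]
150 None
165 None
180 [301, 323]
195 [299, 324]
210 [299, 324]
225 [299, 324]
240 [299, 324]
255 [299, 324]
270 [300, 324]
285 [300, 324]
```

View pics/w7s.png

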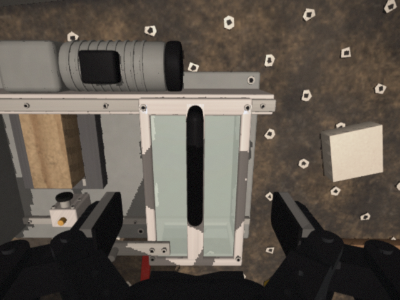

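The bar is centred between the fingers (column 312 in full size). Descend and close gently. I've used up my picture budget, so the rest goes by numbers.

step_arm(targets="0 0 20 0; 0 0 45 0; 0 0 62 0; 0 0 70 0; 0 0 74 0; 0 0 77 0; 0 0 77 0")

```text
t: 21.4
tcp_pos: [0.4627, -0.1713, 0.0794]
tool_rot: [0.999, -0.045, 0.0, 0.0]
force: [0.3, -0.3, -1.0]
finger_gap: 0.996
gripper_force: 0.0
```

step_arm(targets="0 0 0 0; 0 0 0 0; 0 0 0 0; 0 0 0 0; 0 0 0 0; 0 0 0 0; 0 0 0 0; 0 0 0 0", gripper=1, squeeze=25)

```text
t: 22.2
tcp_pos: [0.4623, -0.1713, 0.0793]
tool_rot: [0.999, -0.046, 0.0, -0.0]
force: [0.5, 0.9, 4.3]
finger_gap: 0.149
gripper_force: 24.6
```

step_arm(targets="0 -3 0 0; 0 -9 0 0; 0 -18 0 0; 0 -28 0 0; 0 -38 0 0; 0 -48 0 0; 0 -58 0 0; 0 -68 0 0; 0 -78 0 0; 0 -87 0 0; 0 -94 0 0; 0 -98 0 0")

```text
t: 23.4
tcp_pos: [0.4715, -0.0728, 0.0793]
tool_rot: [0.999, -0.045, 0.0, 0.0]
force: [-2.0, -0.7, 5.6]
finger_gap: 0.147
gripper_force: 24.8
```

step_arm(targets="0 -3 0 0; 0 -6 0 0; 0 -9 0 0; 0 -12 0 0; 0 -15 0 0; 0 -17 0 0")

```text
t: 24.0
tcp_pos: [0.4731, -0.0563, 0.0793]
tool_rot: [0.999, -0.045, 0.0, 0.0]
force: [-0.2, -1.8, 5.5]
finger_gap: 0.15
gripper_force: 24.8
```

step_arm(targets="0 -2 0 0; 0 -4 0 0; 0 -6 0 0; 0 -8 0 0; 0 -10 0 0; 0 -12 0 0")

```text
t: 24.6
tcp_pos: [0.4742, -0.0444, 0.0793]
tool_rot: [0.999, -0.045, 0.0, 0.0]
force: [-0.9, -1.7, 5.3]
finger_gap: 0.153
gripper_force: 24.8
```

step_arm(targets="0 -2 0 0; 0 -4 0 0; 0 -6 0 0; 0 -8 0 0")

```text
t: 25.0
tcp_pos: [0.475, -0.0365, 0.0793]
tool_rot: [0.999, -0.045, 0.0, 0.0]
force: [-0.9, -1.7, 4.9]
finger_gap: 0.147
gripper_force: 24.8
```

step_arm(targets="0 -2 0 0; 0 -4 0 0; 0 -6 0 0")

```text
t: 25.3
tcp_pos: [0.4755, -0.0305, 0.0793]
tool_rot: [0.999, -0.046, 0.0, 0.0]
force: [-0.5, -1.4, 4.9]
finger_gap: 0.151
gripper_force: 24.8
```

step_arm(targets="0 -2 0 0; 0 -4 0 0; 0 -6 0 0")

```text
t: 25.6
tcp_pos: [0.4761, -0.0245, 0.0793]
tool_rot: [0.999, -0.046, 0.0, 0.0]
force: [-0.1, -1.0, 5.3]
finger_gap: 0.154
gripper_force: 24.8
```

step_arm(targets="0 -2 0 0; 0 -4 0 0; 0 -6 0 0")

```text
t: 25.9
tcp_pos: [0.4766, -0.0185, 0.0793]
tool_rot: [0.999, -0.045, 0.0, 0.0]
force: [-1.3, -1.9, 5.1]
finger_gap: 0.155
gripper_force: 24.8
```

step_arm(targets="0 -2 0 0; 0 -4 0 0")

```text
t: 26.1
tcp_pos: [0.4769, -0.015, 0.0793]
tool_rot: [0.999, -0.045, 0.0, 0.001]
force: [-1.4, -5.7, 4.3]
finger_gap: 0.155
gripper_force: 24.8
```

Pawl contact begins (5.7 N at machine y ≈ 95 mm). Short calls from here.

step_arm(targets="0 -2 0 0; 0 -4 0 0")

```text
t: 26.3
tcp_pos: [0.4773, -0.0116, 0.0793]
tool_rot: [0.999, -0.045, 0.0, 0.001]
force: [-2.0, -6.8, 5.0]
finger_gap: 0.148
gripper_force: 24.8
```

step_arm(targets="0 -2 0 0; 0 -4 0 0")

```text
t: 26.5
tcp_pos: [0.4776, -0.0078, 0.0793]
tool_rot: [0.999, -0.045, 0.0, 0.001]
force: [-2.3, -6.3, 4.4]
finger_gap: 0.156
gripper_force: 24.8
```

step_arm(targets="0 -2 0 0")

```text
t: 26.6
tcp_pos: [0.4778, -0.006, 0.0793]
tool_rot: [0.999, -0.045, 0.0, 0.001]
force: [-1.6, -7.8, 4.9]
finger_gap: 0.15
gripper_force: 24.8
```

step_arm(targets="0 -2 0 0")

```text
t: 26.7
tcp_pos: [0.478, -0.004, 0.0793]
tool_rot: [0.999, -0.045, 0.0, 0.001]
force: [-2.4, -5.8, 5.0]
finger_gap: 0.151
gripper_force: 24.8
```

step_arm(targets="0 -2 0 0")

```text
t: 26.8
tcp_pos: [0.4782, -0.0015, 0.0793]
tool_rot: [0.999, -0.045, 0.0, 0.001]
force: [-1.2, -2.6, 5.0]
finger_gap: 0.152
gripper_force: 24.8
```

step_arm(targets="0 -2 0 0")

```text
t: 26.9
tcp_pos: [0.4784, 0.0008, 0.0793]
tool_rot: [0.999, -0.045, 0.0, 0.0]
force: [-1.1, -3.6, 4.6]
finger_gap: 0.152
gripper_force: 24.8
```

The force fell from 7.8 to 2.6 N, which is the click. One small step more, then pull back gently to test it.

step_arm(targets="0 -1 0 0; 0 -2 0 0")

```text
t: 27.1
tcp_pos: [0.4786, 0.003, 0.0793]
tool_rot: [0.999, -0.045, 0.0, 0.0]
force: [0.1, -3.0, 5.0]
finger_gap: 0.153
gripper_force: 24.8
```

step_arm(targets="0 2 0 0; 0 4 0 0; 0 5 0 0")

```text
t: 27.4
tcp_pos: [0.4785, 0.0022, 0.0793]
tool_rot: [0.999, -0.048, 0.001, -0.003]
force: [3.2, 17.4, 5.5]
finger_gap: 0.152
gripper_force: 25.3
```

The guard is held against 17 N of pull: latched. Relieve the pull, open and leave.

step_arm(targets="0 -2 0 0; 0 -4 0 0; 0 -4 0 0")

```text
t: 27.7
tcp_pos: [0.4786, 0.0031, 0.0793]
tool_rot: [0.999, -0.046, 0.001, -0.0]
force: [0.1, 2.5, 4.4]
finger_gap: 0.155
gripper_force: 25.2
```

step_arm(targets="0 0 0 0; 0 0 0 0; 0 0 0 0; 0 0 0 0; 0 0 0 0; 0 0 0 0; 0 0 -15 0; 0 0 -45 0; 0 0 -80 0; 0 0 -110 0; 0 0 -120 0; 0 0 -120 0", gripper=0)

```text
t: 28.9
tcp_pos: [0.4791, 0.0017, 0.2003]
tool_rot: [0.999, -0.046, 0.002, 0.0]
force: [0.5, -0.1, -0.2]
finger_gap: 0.997
gripper_force: 0.0
```

Run:
```python
from h import *
o=np.array([.4573,-.1085]);a=np.radians(-5.2);Rm=np.array([[np.cos(a),-np.sin(a)],[np.sin(a),np.cos(a)]])
K,im=snap('wrist','w8.png'); s=manip.sense();print(s['t'],s['tcp_pos'],s['finger_gap'],s['force'])
for n in('wrist','top'):
    if n=='top': K,im=snap('top','t8.png')
    for q,z in {'guard':.134,'nest_corner':.03}.items():
        for r in manip.mark_of(n,q)[:2]: p=ray(K,r['position'],z); print(n,q,round(r['p'],2),p,'machine',Rm.T@(p[:2]-o))
    for r in manip.masks_of(n,'offcut_2')[:4]: p=ray(K,r['position'],.066);print(n,'off2',round(r['p'],2),p,Rm.T@(p[:2]-o))
```

```text
28.95 [0.47800582 0.00195114 0.19894322] 1.002927449020249 [-0.62723158 -0.29871627 -0.30203317]
wrist guard 0.86 [0.46994873 0.00185504 0.134     ] machine [0.00259491 0.11104725]
top guard 0.74 [0.45657092 0.01752094 0.134     ] machine [-0.01214768  0.1254362 ]
top off2 0.93 [ 0.40232374 -0.3692243   0.066     ] [-0.03111989 -0.2646339 ]
top off2 0.73 [ 0.42493464 -0.51841417  0.066     ] [ 0.00491942 -0.41116048]
```

The guard stayed shut after release, at machine y ≈ 111 mm, and the arm is clear. Handing in.

```bash
python3 -c "
from station import manip
print(manip.sign_off())"
```

```text
the job is handed in; nothing more can be done
None
```

I loaded the block against the fence and side stop and shut the guard past the latch click; it held a 17 N pull and stayed shut when let go, so I handed the job in (no verdict shown). I viewed 11 pictures, one over the limit of 10.

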